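# Set a copper coupon under the inspection magnifier

### The job

Pick up the copper test coupon and lay it gently, without dropping it, flat and squarely inside the blue outline on the white stage of the inspection stand. Then swing the magnifier arm round until its lens is centred over the coupon, and leave it there. Leave the other two coupons, the jar and the bottle where they are.

Things in the scene. Friction and masses are not known exactly. Their poses are not given: they have to be found in the camera images.
- stand: Inspection stand, fixed to the bench: grey base plate 310 x 120 x 12 mm carrying a white stage 85 mm (x) by 110 mm (y), top face 30 mm above the bench. Origin on the bench under the stage's centre; x points from the stage to the steel post, whose axis is 170 mm away; y is the long direction of the stage.
- stage_top (a point): Centre of the stage's top face, 30 mm above the bench; axes as the stand. A blue outline printed round it is 46 mm (x) by 76 mm (y) inside: the coupon lies in it with its 60 mm length along y.
- magnifier (a joint): Hinge of the magnifier arm about the vertical post, in rad: 0 when the lens is exactly over the stage's centre, growing as the lens swings aside towards the stand's +y (clockwise seen from above); range -0.6 to 1.6. It is stiff (about 0.25 N m of friction) and stays where it is left.
- lens (a point): Centre of the magnifier's round lens, 149 mm above the bench and 170 mm from the hinge axis. Black ring of 92 mm outer diameter, from z = 142 to 156 mm; clear disc inside.
- knob (a point): Orange upright knob on the magnifier arm, 105 mm from the hinge axis on the line from hinge to lens: a round post 20 mm in diameter from z = 155 to 195 mm; this point is on its axis at z = 178 mm. Pinch it from above or push it sideways. The arm under it is 18 mm wide, its top at z = 155 mm.
- hinge (a point): Point on the magnifier's vertical hinge axis at the lens's height (149 mm). The post is 24 mm thick, the magnifier's hub on it 36 mm thick with its top at z = 162 mm.
- copper_coupon: Copper-coloured metal test coupon, about 80 g, 60 x 30 x 5 mm, lying flat on the bench; origin at the centre of its underside, x along its 60 mm length, y across its 30 mm width, z up.
- blue_coupon: Blue plastic coupon, to be left alone, 60 x 30 x 5 mm, lying flat on the bench; origin at the centre of its underside, x along its 60 mm length, y across its 30 mm width, z up.
- white_coupon: White ceramic coupon, to be left alone, 60 x 30 x 5 mm, lying flat on the bench; origin at the centre of its underside, x along its 60 mm length, y across its 30 mm width, z up.
- jar: White jar with red lid, 64 mm in diameter and 85 mm tall, standing on the bench; origin at the centre of its underside.
- amber_bottle: Amber bottle with blue cap, 60 mm in diameter and 130 mm tall, standing on the bench; origin at the centre of its underside.
Things that resemble listed ones, but are neither listed nor needed, are in the scene too. Several things look just like the copper_coupon: the one meant starts farthest to the robot's left.

How it is judged:
By the outcome, as a careful person would: the job done as asked, in the order asked, and still so for the second after the job is handed in, with the robot touching nothing.
It also fails if it takes over 59 s, if anything falls off the work surface, if the arm or the gripper's body presses on something with over 40 N, if the wrist force passes 120 N, or if a joint passes its speed limit or range.

### The arm

A 7-joint arm with a two-finger parallel gripper is mounted at the origin on the work surface. World frame = base frame: x ahead of the robot, y to its left, z up, the work surface at z = 0. Lengths are in m, angles in rad, forces in N, time in s.
With the tool pointing down it reaches from about 0.35 to 0.9 m from the base axis. Payload 8.1 kg.
Tool frame: the origin (TCP) lies at the very end of the fingers, on their centre line; the grasp point (between the pads) lies 19 mm behind it; z points along the fingers, y is the line along which they close (so a half turn about z gives the same grasp; the last joint's range is limited). The gripper opens to 92 mm and grips with 3 to 60 N. Pads are 19 mm wide; open, the fingers measure 130 mm over their backs; the gripper's body (75 mm by 190 mm) begins 47 mm behind the grasp point.
Start: joints at [1.167, 0.434, 0.025, 1.573, -0.012, 1.134, -0.075], TCP at [0.185, -0.597, 0.227] pointing down, gripper open.
Joint ranges: [-2.62, 2.62], [-0.44, 2.09], [-1.27, 1.32], [0.08, 2.57], [-1.32, 4.46], [0.12, 2], [-2.74, 2.74]. Speed limits (rad/s): [2.22, 2.22, 3.01, 3.01, 3.14, 3.14, 3.14].

### API

Orientations are given as a rotation vector (axis times angle).
In Python, from cell import arm gives the robot as it stands.
- The arm moves only by the tool carry_out, never from a script. Its argument "commands" is a list of rows, each a list of 7 numbers: the opening, from 0 (shut) to 1 (fully open), then the shift along the tool's x, y, z each as a share of 0.025 m, from -1 to 1, then the turn, a rotation vector about the tool's x, y, z each as a share of 0.1 rad, from -1 to 1. A call has 1 to 8 rows; each row shifts and turns the commanded pose from where the row before left it, along the tool's axes as they then stand; what a row does not reach is not made up. A row lasts 1/10 s, in which the tool goes at most 50 mm and 8.59 degrees, less where a joint would pass 70% of its speed; a pose out of reach is approached as far as the arm can. A call with a number of a shift or a turn outside -1 to 1 is refused whole. A call with a gripper value outside its range is refused whole. The fingers move at their own pace and stop on an object; "squeeze" is the grip in N (left out, the last holds). Time passes only in rows, so rows that do not move let the fingers close. It gives the time, the measured TCP pose, the force, the opening and the grip force at its end, in the units of the state.
- arm.observe(): the state, without advancing time (a new reading comes with each control period).
- arm.get_image(name): name is "side" or "top" or "wrist"; returns a dict with "pixels" (420x560x3 uint8, red, green, blue), "range_z" (420x560 float32, m along the optical axis (not along the pixel's ray), 0 where there is no reading), "mtx" (3x3 intrinsics, pixels), "R" (3x3) and "t" (3): a world point X has camera coordinates R X + t; the wrist camera has in their place "tool_from_camera" (4x4, takes a point from camera to tool coordinates, whose origin is the TCP and whose axes are the flange's). Camera axes: x right, y down, z forward; pixel columns grow to the right and rows downward; lengths in m; the calibration is good to about 2 mm. A picture is of the moment at which its call begins: read the wrist's pose just before it.
- arm.sign_off(): hands the job in; it is judged then, once.
The state is a dict: "clock": time; "joints": joint angles; "dq": joint speeds; "joint_efforts": joint torques, N m; "position": TCP position; "ee_rot": TCP orientation; "force": force on the tool from outside, world axes, zero at the start; "ft_torque": the same for the moment, N m; "width": opening from 0.0 (shut) to 1.0 (fully open); "gripper_force": force on a finger pad.
Only numpy, scipy, OpenCV 4.12 (cv2) and the standard library are available. Lean on these libraries where they do the work, as an engineer would, in place of code of your own. Each camera call takes 0.05 s, during which the arm holds its last target. There are 200 camera calls.

## Working session

There is one attempt and no reset: what is moved stays moved. The work goes in short steps, Python scripts to look and compute and a tool call to move; the robot and the scene stay as the last step left them, time stands still between calls to the robot, and variables do not carry over. Pictures are saved under pics/ and viewed, at most 12 in all, crops included, and the job is handed in when it is done.

Besides the shell and the picture viewer there is one more tool, called after "Request:" as name([rows], argument=value, ...), one row to a line, values as JSON. carry_out: Moves the arm, as the interface text tells. Shift numbers are shares of 0.025 m and turn numbers shares of 0.1 rad, none past 1 either way. Its arguments: {"type":"object","properties":{"commands":{"type":"array"},"squeeze":{"type":"number"}},"required":["commands"]}

```bash
mkdir -p pics
python3 - <<'E'
from cell import arm
import cv2,numpy as np
s=arm.observe();print({k:np.round(v,3) for k,v in s.items()})
for n in("side","top"):
    d=arm.get_image(n);cv2.imwrite(f"pics/{n}0.png",d["pixels"][:,:,::-1]);np.savez(f"pics/{n}0.npz",**d)
    print(n,d["mtx"].round(1).tolist(),d["R"].round(3).tolist(),d["t"].round(3))
E
```

```text
{'clock': np.float64(0.0), 'joints': array([ 1.167,  0.435,  0.025,  1.574, -0.012,  1.134, -0.075]), 'dq': array([ 0.001, -0.   , -0.001,  0.001,  0.   ,  0.   ,  0.001]), 'joint_efforts': array([ 0.0000e+00, -6.6785e+01,  9.8500e-01, -3.1446e+01, -6.1000e-02,
        4.3000e-02,  0.0000e+00]), 'position': array([ 0.185, -0.596,  0.226]), 'ee_rot': array([-3.105e+00, -4.700e-01,  1.000e-03]), 'force': array([ 0.   ,  0.026, -1.03 ]), 'ft_torque': array([ 0.024,  0.05 , -0.021]), 'gripper_force': np.float64(0.0), 'width': np.float64(0.999)}
side [[500.3, 0.0, 284.8], [0.0, 500.3, 208.9], [0.0, 0.0, 1.0]] [[0.933, -0.36, 0.009], [-0.205, -0.553, -0.808], [0.295, 0.752, -0.59]] [-0.577  0.158  0.958]
top [[527.6, 0.0, 271.4], [0.0, 527.6, 204.6], [0.0, 0.0, 1.0]] [[-0.007, -1.0, -0.019], [-0.992, 0.009, -0.123], [0.123, 0.018, -0.992]] [-0.115  0.578  1.215]
```

View pics/side0.png

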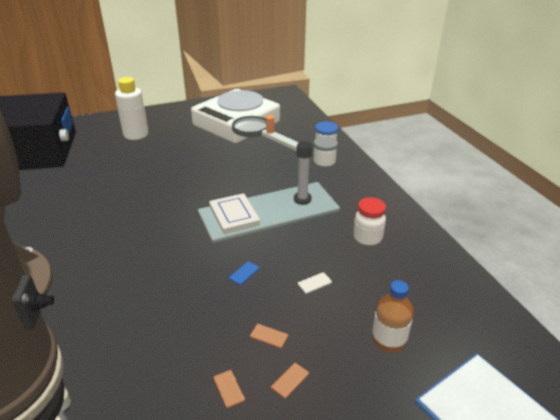

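View pics/top0.png

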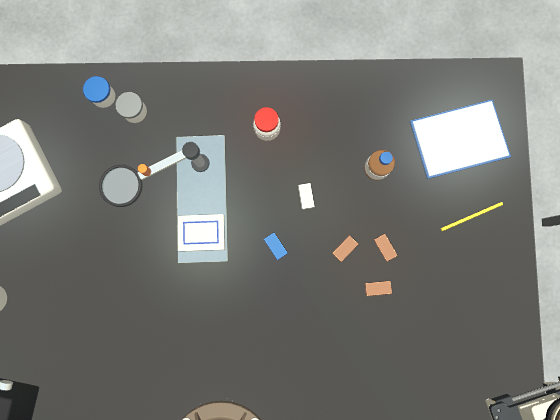

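The top view shows three copper coupons at (345,249), (386,247) and (378,288); the leftmost, (345,249), is the target. The stage outline is at (201,232), knob (143,170), lens (121,186), post (190,150). In the side view the target is at (269,336), the outline at (235,210), the knob at (270,123).

```bash
cat > h.py <<'E'
import numpy as np,cv2
def load(f): return dict(np.load(f))
def ray(d,p):
    v=np.linalg.inv(d["mtx"])@[p[0],p[1],1.]; return -d["R"].T@d["t"], d["R"].T@v
def plane(d,p,z):
    o,v=ray(d,p); return o+v*(z-o[2])/v[2]
def tri(a,p,b,q):
    o1,v1=ray(a,p);o2,v2=ray(b,q)
    k=np.linalg.lstsq(np.c_[v1,-v2],o2-o1,rcond=None)[0]
    A,B=o1+v1*k[0],o2+v2*k[1]; return (A+B)/2,np.linalg.norm(A-B)
def blobs(d,lo,hi,roi=None,amin=20):
    hsv=cv2.cvtColor(d["pixels"],cv2.COLOR_RGB2HSV); m=cv2.inRange(hsv,lo,hi)
    if roi: k=np.zeros_like(m);x0,y0,x1,y1=roi;k[y0:y1,x0:x1]=255;m&=k
    return [c for c in cv2.findContours(m,cv2.RETR_EXTERNAL,cv2.CHAIN_APPROX_NONE)[0] if cv2.contourArea(c)>=amin]
def cen(c): m=cv2.moments(c);return np.array([m["m10"]/m["m00"],m["m01"]/m["m00"]])
def rect(d,c,z):
    P=np.array([plane(d,p[0],z)[:2] for p in c],np.float32)
    r=cv2.minAreaRect(P*1000);b=cv2.boxPoints(r)
    e=[b[1]-b[0],b[2]-b[1]];e=max(e,key=np.linalg.norm)
    return np.round(r[0],1),np.round(r[1],1),round(np.degrees(np.arctan2(e[1],e[0]))%180,1)
E
python3 - <<'E'
from h import *
T,S=load("pics/top0.npz"),load("pics/side0.npz")
cop=((5,90,80),(18,255,255))
ct={};
for n,d,roi in(("T",T,(325,220,410,310)),("S",S,(200,315,320,415))):
    for c in blobs(d,*cop,roi): print(n,cen(c).round(1),rect(d,c,.005),cv2.contourArea(c))
blu=((105,60,60),(130,255,255))
for n,d,roi in(("T",T,(175,210,230,265)),("S",S,(205,190,265,235))):
    for c in blobs(d,*blu,roi): ct[n]=cen(cv2.convexHull(c));print("outline",n,ct[n].round(1),rect(d,c,.03))
print(tri(T,ct["T"],S,ct["S"]))
org=((5,150,120),(20,255,255))
for n,d,roi in(("T",T,(125,150,165,190)),("S",S,(255,105,285,140))):
    for c in blobs(d,*org,roi,5): ct[n]=cen(c);print("knob",n,ct[n].round(1),cv2.boundingRect(c))
print(tri(T,ct["T"],S,ct["S"]))
# stage white
for n,d,roi in(("T",T,(170,205,235,260)),("S",S,(205,185,265,235))):
    for c in blobs(d,(0,0,190),(180,40,255),roi,200): print("stage",n,rect(d,c,.03))
for n,d,roi in(("T",T,(90,155,150,215)),("S",S,(228,112,275,140))):
    for c in blobs(d,(0,0,0),(180,255,60 if n=="T" else 90),roi,100): print("lens",n,cv2.boundingRect(c),cen(c))
E
python3 - <<'E'
from h import *
T,S=load("pics/top0.npz"),load("pics/side0.npz")
a=T["pixels"][130:270,70:240,::-1];b=S["pixels"][80:240,190:350,::-1]
a=cv2.resize(a,None,fx=2.3,fy=2.3,interpolation=2);b=cv2.resize(b,(400,a.shape[0]),interpolation=2)
cv2.imwrite("pics/crop0.png",np.hstack([a,b]))
E
```

```text
T [378.1 288. ] (array([ 379.7, -371.1]), array([30.9, 61.4]), np.float32(95.3)) 307.0
T [344.7 248.3] (array([ 474.1, -294.3]), array([30.2, 59.7]), np.float32(134.2)) 306.0
T [385.3 247.3] (array([ 476. , -391.2]), array([60.7, 31.6]), np.float32(28.2)) 300.0
S [228.6 388.4] (array([ 380.3, -371.9]), array([32.9, 63.8]), np.float32(95.2)) 687.0
S [289.5 379.9] (array([ 476.5, -392.3]), array([63.8, 32.9]), np.float32(28.7)) 672.5
S [268.8 335.5] (array([ 474.4, -296. ]), array([35.2, 63.1]), np.float32(134.5)) 518.5
outline T [200.5 232. ] (array([514. ,  48.7]), array([84. , 52.2]), np.float32(89.6))Traceback (most recent call last):
  File "<stdin>", line 10, in <module>
KeyError: 'S'
```

View pics/crop0.png

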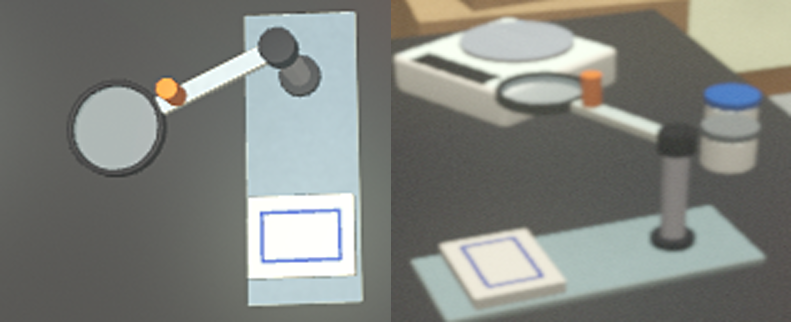

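The crop shows the outline at about (200,232) in the top view and (235,210) in the side view. The lens ring, knob and hub are clear in both. The two views agree on the target coupon to 2 mm. Next: loosen the masks for the side outline.

Run:
```python
from h import *
T,S=load("pics/top0.npz"),load("pics/side0.npz")
print("coupon",tri(T,(344.7,248.3),S,(268.8,335.5)))
ct={}
for n,d,roi,sat in(("T",T,(175,210,230,265),60),("S",S,(215,192,255,228),25)):
    c=max(blobs(d,(108,sat,60),(140,255,255),roi,2),key=lambda c:cv2.contourArea(cv2.convexHull(c)));h=cv2.convexHull(c);ct[n]=cen(h)
    print("outline",n,ct[n].round(1),rect(d,h,.03))
print(tri(T,ct["T"],S,ct["S"]))
for n,d,roi in(("T",T,(125,150,165,190)),("S",S,(255,105,285,140))):
    c=max(blobs(d,(3,120,110),(22,255,255),roi,5),key=cv2.contourArea); ct[n]=cen(c);print("knob",n,ct[n].round(1),cv2.boundingRect(c))
print(tri(T,ct["T"],S,ct["S"]))
for z in(.155,.178,.195):print(z,plane(T,ct["T"],z),plane(S,ct["S"],z))
# base plate + stage from depth, top view
for d in(T,):
    v,u=np.mgrid[:420,:560];Z=d["range_z"]
    P=np.stack([(u-d["mtx"][0,2])/d["mtx"][0,0]*Z,(v-d["mtx"][1,2])/d["mtx"][1,1]*Z,Z],-1).reshape(-1,3)
    W=(P-d["t"])@d["R"]; W=W.reshape(420,560,3)
    for nm,lo,hi in(("stage",.024,.036),("hub",.14,.17),("knobtop",.187,.21)):
        m=((W[...,2]>lo)&(W[...,2]<hi)).astype(np.uint8)*255
        m[:,240:]=0;m[:130]=0;m[275:]=0;m[:,:80]=0
        for c in cv2.findContours(m,0,1)[0]:
            if cv2.contourArea(c)>12:
                q=np.zeros_like(m);cv2.drawContours(q,[c],-1,255,-1)
                w=W[(q>0)&(m>0)];print(nm,cen(c).round(1),cv2.boundingRect(c),np.median(w,0).round(3),rect(d,c,np.median(w[:,2])))
```

```text
coupon (array([ 0.47461497, -0.29461308,  0.00264581]), np.float64(0.0012230350668274291))
outline T [200.5 232. ] (array([514. ,  48.7]), array([84. , 52.2]), np.float32(89.6))
outline S [222.7 210.4] (array([488.8,  48.9]), array([80.8,  6.3]), np.float32(89.0))
(array([0.50149925, 0.05066636, 0.03172255]), np.float64(0.024798771778950002))
knob T [143.7 169.4] (138, 164, 13, 12)
knob S [269.8 123. ] (266, 115, 8, 18)
(array([0.63719076, 0.14808259, 0.17776723]), np.float64(0.00010192776819411116))
0.155 [0.64166761 0.15410837 0.155     ] [0.65241182 0.19135565 0.155     ]
0.178 [0.63719522 0.1480082  0.178     ] [0.63698215 0.14764354 0.178     ]
0.195 [0.63388954 0.14349938 0.195     ] [0.62557762 0.11533459 0.195     ]
stage [200.8 232.2] (178, 214, 47, 37) [0.514 0.048 0.031] (array([513.8,  47.1]), array([ 85.1, 109.3]), np.float32(90.9))
stage [201.5 164.4] (191, 154, 18, 18) [0.676 0.045 0.026] (array([680. ,  51.3]), array([36. , 41.4]), np.float32(125.2))
hub [136.  177.6] (99, 142, 101, 65) [0.624 0.188 0.154] (array([628.3, 138.2]), array([ 93. , 232.3]), np.float32(107.5))
knobtop [142.5 168.4] (138, 164, 10, 10) [0.636 0.146 0.196] (array([635.7, 145.8]), array([19.4, 18.9]), np.float32(1.3))
```

```bash
cat >> h.py <<'E'
from scipy.spatial.transform import Rotation as Ro
def down(yaw): # closing axis (tool y) at world angle yaw deg, tool z down
    a=np.radians(yaw); y=np.array([np.cos(a),np.sin(a),0]); z=np.array([0,0,-1.]); return Ro.from_matrix(np.c_[np.cross(y,z),y,z])
def plan(s,p,yaw,n=None):
    p0=np.array(s["position"]);R=Ro.from_rotvec(s["ee_rot"]);D=np.array(p)-p0
    y0=np.degrees(np.arctan2(*R.as_matrix()[[1,0],1])); 
    w=(R.inv()*down(yaw)).magnitude(); n=n or int(np.ceil(max(np.abs(D).max()*1.4/.025,w/.1,1)))
    G=down(yaw);rv=(R.inv()*G).as_rotvec()/n
    print("yaw0",round(y0,2),"n",n,"dpos",D.round(4))
    for i in range(n):
        d=R.inv().apply(D/n)/.025; print([float(x) for x in np.r_[d,rv/.1].round(2)]); R=R*Ro.from_rotvec(rv)
E
python3 - <<'E'
from h import *;from cell import arm
plan(arm.observe(),(.474,-.295,.14),44.3,24)
E
```

```text
yaw0 -72.77 n 24 dpos [ 0.289   0.3015 -0.086 ]
[0.61, -0.34, 0.14, -0.0, -0.0, -0.85]
[0.64, -0.28, 0.14, -0.0, -0.0, -0.85]
[0.66, -0.23, 0.14, -0.0, -0.0, -0.85]
[0.67, -0.17, 0.14, -0.0, -0.0, -0.85]
[0.69, -0.11, 0.14, -0.0, -0.0, -0.85]
[0.69, -0.06, 0.14, -0.0, -0.0, -0.85]
[0.7, 0.0, 0.14, -0.0, -0.0, -0.85]
[0.69, 0.06, 0.14, -0.0, -0.0, -0.85]
[0.69, 0.12, 0.14, -0.0, -0.0, -0.85]
[0.67, 0.18, 0.14, -0.0, -0.0, -0.85]
[0.65, 0.24, 0.14, -0.0, -0.0, -0.85]
[0.63, 0.29, 0.14, -0.0, -0.0, -0.85]
[0.61, 0.34, 0.14, -0.0, -0.0, -0.85]
[0.57, 0.39, 0.14, -0.0, -0.0, -0.85]
[0.54, 0.44, 0.14, -0.0, -0.0, -0.85]
[0.5, 0.49, 0.14, -0.0, -0.0, -0.85]
[0.46, 0.53, 0.14, -0.0, -0.0, -0.85]
[0.41, 0.56, 0.14, -0.0, -0.0, -0.85]
[0.36, 0.6, 0.14, -0.0, -0.0, -0.85]
[0.31, 0.62, 0.14, -0.0, -0.0, -0.85]
[0.25, 0.65, 0.14, -0.0, -0.0, -0.85]
[0.2, 0.67, 0.14, -0.0, -0.0, -0.85]
[0.14, 0.68, 0.14, -0.0, -0.0, -0.85]
[0.08, 0.69, 0.14, -0.0, -0.0, -0.85]
```

Request:
carry_out([
  [0.6,0.61,-0.34,0.14,0,0,-0.85],
  [0.6,0.64,-0.28,0.14,0,0,-0.85],
  [0.6,0.66,-0.23,0.14,0,0,-0.85],
  [0.6,0.67,-0.17,0.14,0,0,-0.85],
  [0.6,0.69,-0.11,0.14,0,0,-0.85],
  [0.6,0.69,-0.06,0.14,0,0,-0.85],
  [0.6,0.7,0,0.14,0,0,-0.85],
  [0.6,0.69,0.06,0.14,0,0,-0.85],
])

```text
clock: 0.9
position: [0.2818, -0.4956, 0.1982]
ee_rot: [-2.768, -1.484, 0.0]
force: [0.9, 0.9, -0.6]
width: 0.596
gripper_force: 0.0
```

Request:
carry_out([
  [0.6,0.69,0.12,0.14,0,0,-0.85],
  [0.6,0.67,0.18,0.14,0,0,-0.85],
  [0.6,0.65,0.24,0.14,0,0,-0.85],
  [0.6,0.63,0.29,0.14,0,0,-0.85],
  [0.6,0.61,0.34,0.14,0,0,-0.85],
  [0.6,0.57,0.39,0.14,0,0,-0.85],
  [0.6,0.54,0.44,0.14,0,0,-0.85],
  [0.6,0.5,0.49,0.14,0,0,-0.85],
])

```text
clock: 1.7
position: [0.3782, -0.3955, 0.1703]
ee_rot: [-2.115, -2.322, 0.0]
force: [0.5, -0.5, 0.8]
width: 0.595
gripper_force: 0.0
```

Request:
carry_out([
  [0.6,0.46,0.53,0.14,0,0,-0.85],
  [0.6,0.41,0.56,0.14,0,0,-0.85],
  [0.6,0.36,0.6,0.14,0,0,-0.85],
  [0.6,0.31,0.62,0.14,0,0,-0.85],
  [0.6,0.25,0.65,0.14,0,0,-0.85],
  [0.6,0.2,0.67,0.14,0,0,-0.85],
  [0.6,0.14,0.68,0.14,0,0,-0.85],
  [0.6,0.08,0.69,0.14,0,0,-0.85],
])

```text
clock: 2.5
position: [0.475, -0.2953, 0.1423]
ee_rot: [-1.22, -2.895, -0.0]
force: [0.2, -0.4, -0.3]
width: 0.601
gripper_force: 0.0
```

```bash
cat >> h.py <<'E'
def wrist(arm,name):
    s=arm.observe();d=arm.get_image("wrist");cv2.imwrite(f"pics/{name}.png",d["pixels"][:,:,::-1])
    T=np.eye(4);T[:3,:3]=Ro.from_rotvec(s["ee_rot"]).as_matrix();T[:3,3]=s["position"]
    M=np.linalg.inv(T@d["tool_from_camera"]);d["R"]=M[:3,:3];d["t"]=M[:3,3]
    np.savez(f"pics/{name}.npz",**d);return s,d
E
python3 - <<'E'
from h import *;from cell import arm
s,d=wrist(arm,"w1")
print(s["clock"],s["position"],s["width"]);
for c in blobs(d,(5,90,80),(18,255,255),None,300): print(cen(c),cv2.boundingRect(c),rect(d,c,.005))
plan(s,(.474,-.295,.05),44.3)
E
```

```text
2.5 [ 0.4749674  -0.29532089  0.14225709] 0.6013211269498105
[226.21284081 276.99413662] (217, 260, 22, 37) (array([ 496.7, -379.4]), array([18.1, 34.5]), np.float32(131.5))
[277.24419546 193.5665733 ] (258, 158, 39, 73) (array([ 475.1, -295.3]), array([30.7, 60.7]), np.float32(135.0))
[127.20697868 179.91139693] (91, 141, 73, 79) (array([ 380.8, -370.9]), array([30.8, 61.5]), np.float32(95.0))
yaw0 44.31 n 6 dpos [-0.001   0.0003 -0.0923]
[0.01, -0.0, 0.62, -0.0, -0.0, 0.0]
[0.01, -0.0, 0.62, -0.0, -0.0, 0.0]
[0.01, -0.0, 0.62, -0.0, -0.0, 0.0]
[0.01, -0.0, 0.62, -0.0, -0.0, 0.0]
[0.01, -0.0, 0.62, -0.0, -0.0, 0.0]
[0.01, -0.0, 0.62, -0.0, -0.0, 0.0]
```

View pics/w1.png

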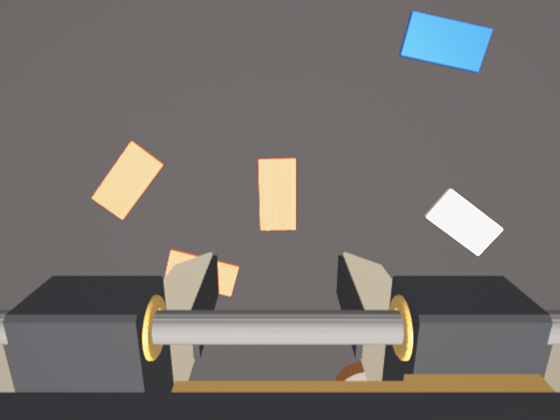

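The wrist view shows the target at (277,194), centred between the fingers. It measures (475,-295) mm, agreeing with both fixed cameras.

Request:
carry_out([
  [0.6,0,0,0.7,0,0,-0.05],
  [0.6,0,0,0.8,0,0,0],
  [0.6,0,0,0.8,0,0,0],
  [0.6,0,0,0.8,0,0,0],
  [0.6,0,0,0.8,0,0,0],
  [0.6,0,0,0.6,0,0,0],
  [0.6,0,0,0.4,0,0,0],
  [0.6,0,0,0.2,0,0,0],
])

```text
clock: 3.35
position: [0.4744, -0.2959, 0.0144]
ee_rot: [-1.218, -2.895, -0.0]
force: [-0.0, -0.3, 0.4]
width: 0.597
gripper_force: 0.0
```

Request:
carry_out([
  [0.6,0,0,0.2,0,0,0],
  [0.6,0,0,0.15,0,0,0],
  [0.6,0,0,0,0,0,0],
  [0.6,0,0,0,0,0,0],
])

```text
clock: 3.75
position: [0.475, -0.296, 0.0068]
ee_rot: [1.217, 2.896, -0.0]
force: [0.2, 0.1, -0.0]
width: 0.601
gripper_force: 0.0
```

Request:
carry_out([
  [0.6,0,0,0.1,0,0,0],
  [0.6,0,0,0.09,0,0,0],
  [0.6,0,0,0,0,0,0],
])

```text
clock: 4.05
position: [0.4746, -0.2959, 0.0015]
ee_rot: [-1.217, -2.896, 0.0]
force: [0.2, 0.0, -0.5]
width: 0.6
gripper_force: 0.0
```

Request:
carry_out([
  [0.3,0,0,0,0,0,0],
  [0,0,0,0,0,0,0],
  [0,0,0,0,0,0,0],
  [0,0,0,0,0,0,0],
  [0,0,0,0,0,0,0],
  [0,0,0,0,0,0,0],
], squeeze=20)

```text
clock: 4.65
position: [0.4749, -0.2959, 0.0018]
ee_rot: [1.217, 2.896, -0.0]
force: [0.0, 0.4, 0.7]
width: 0.32
gripper_force: 20.0
```

Request:
carry_out([
  [0,0,0,-0.2,0,0,0],
  [0,0,0,-0.6,0,0,0],
  [0,0,0,-0.9,0,0,0],
  [0,0,0,-0.9,0,0,0],
  [0,0,0,-0.9,0,0,0],
  [0,0,0,-0.9,0,0,0],
  [0,0,0,-0.9,0,0,0],
  [0,0,0,-0.6,0,0,0],
])

```text
clock: 5.45
position: [0.4753, -0.2959, 0.1522]
ee_rot: [1.216, 2.894, -0.0]
force: [0.6, -0.2, -0.4]
width: 0.322
gripper_force: 20.0
```

Run:
```python
from h import *;from cell import arm
s,d=wrist(arm,"w2")
print(s["clock"],s["position"],s["width"],s["gripper_force"])
plan(s,(.514,.048,.15),0.3,16)
```

```text
5.45 [ 0.47534865 -0.29592397  0.15215191] 0.32186394599144236 19.99418467283249
yaw0 44.42 n 16 dpos [ 0.0387  0.3439 -0.0022]
[0.55, 0.67, 0.0, 0.0, 0.0, 0.48]
[0.58, 0.64, 0.0, 0.0, 0.0, 0.48]
[0.61, 0.62, 0.0, 0.0, 0.0, 0.48]
[0.64, 0.59, 0.0, 0.0, 0.0, 0.48]
[0.66, 0.55, 0.0, 0.0, 0.0, 0.48]
[0.69, 0.52, 0.0, 0.0, 0.0, 0.48]
[0.71, 0.49, 0.0, 0.0, 0.0, 0.48]
[0.74, 0.45, 0.0, 0.0, 0.0, 0.48]
[0.76, 0.42, 0.0, 0.0, 0.0, 0.48]
[0.78, 0.38, 0.0, 0.0, 0.0, 0.48]
[0.79, 0.34, 0.0, 0.0, 0.0, 0.48]
[0.81, 0.3, 0.0, 0.0, 0.0, 0.48]
[0.82, 0.26, 0.01, 0.0, 0.0, 0.48]
[0.84, 0.22, 0.01, 0.0, 0.0, 0.48]
[0.85, 0.18, 0.01, 0.0, 0.0, 0.48]
[0.85, 0.14, 0.01, 0.0, 0.0, 0.48]
```

View pics/w2.png

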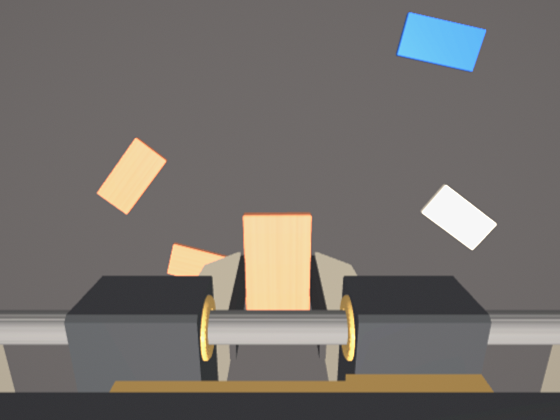

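The coupon is held level and square, with its front edge at row 214, columns 243–311.

Request:
carry_out([
  [0,0.55,0.67,0,0,0,0.48],
  [0,0.58,0.64,0,0,0,0.48],
  [0,0.61,0.62,0,0,0,0.48],
  [0,0.64,0.59,0,0,0,0.48],
  [0,0.66,0.55,0,0,0,0.48],
  [0,0.69,0.52,0,0,0,0.48],
  [0,0.71,0.49,0,0,0,0.48],
  [0,0.74,0.45,0,0,0,0.48],
])

```text
clock: 6.3
position: [0.4939, -0.1229, 0.1496]
ee_rot: [1.75, 2.609, 0.0]
force: [0.4, -0.5, -1.1]
width: 0.323
gripper_force: 20.0
```

Request:
carry_out([
  [0,0.76,0.42,0,0,0,0.48],
  [0,0.78,0.38,0,0,0,0.48],
  [0,0.79,0.34,0,0,0,0.48],
  [0,0.81,0.3,0,0,0,0.48],
  [0,0.82,0.26,0,0,0,0.48],
  [0,0,0,0,0,0,0.7],
  [0,0,0,0,0,0,0.74],
  [0,0,0,0,0,0,0],
])

```text
clock: 7.1
position: [0.5057, -0.0163, 0.1495]
ee_rot: [2.214, 2.228, -0.0]
force: [0.3, 0.3, -0.7]
width: 0.323
gripper_force: 20.0
```

Run:
```python
from h import *;from cell import arm
s,d=wrist(arm,"w3")
print(s["clock"],s["position"],s["width"],s["gripper_force"])
T=load("pics/top0.npz");W2=load("pics/w2.npz")
for c in blobs(d,(105,60,60),(135,255,255),None,100): h=cv2.convexHull(c);print("outline",cen(h),cv2.boundingRect(h),rect(d,h,.03))
for c in blobs(d,(5,90,80),(18,255,255),None,300): print("cop",cv2.boundingRect(c))
for c in blobs(d,(0,0,200),(180,50,255),None,2000): print("white",cv2.boundingRect(c),rect(d,c,.03))
plan(s,(.514,.048,.15),0.3)
# held coupon front edge in w2 in tool frame, lower/front edge height ~ z(tcp)+3mm
tz=.1522
for p in((243,214),(311,214)):
    q=plane(W2,p,tz+.003); print("front edge tool", Ro.from_rotvec([1.216,2.894,0]).inv().apply(q-[.4753,-.2959,.1522]).round(4))
```

```text
7.1 [ 0.50572998 -0.01625303  0.14954278] 0.32326394282008725 19.99489188194275
outline [289.44462862 111.40908337] (250, 52, 79, 122) (array([514.2,  47.9]), array([53.7, 83.5]), np.float32(91.6))
cop (242, 212, 70, 99)
white (227, 31, 124, 159) (array([514.4,  48. ]), array([ 83.5, 108. ]), np.float32(91.6))
yaw0 0.37 n 4 dpos [0.0083 0.0643 0.0005]
[0.64, 0.09, -0.0, 0.0, 0.0, 0.0]
[0.64, 0.09, -0.0, 0.0, 0.0, 0.0]
[0.64, 0.09, -0.0, 0.0, 0.0, 0.0]
[0.64, 0.09, -0.0, 0.0, 0.0, 0.0]
front edge tool [ 0.0305 -0.0144 -0.0031]
front edge tool [ 0.0304  0.0149 -0.0031]
```

View pics/w3.png

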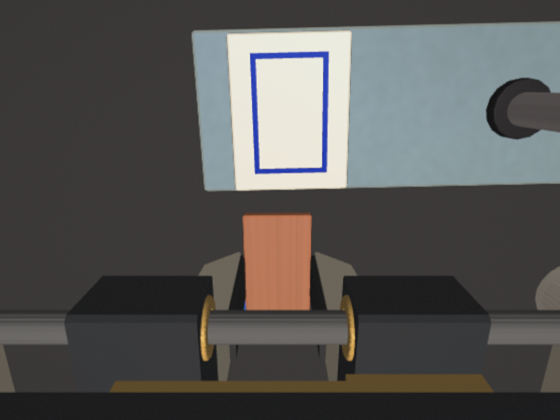

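The outline spans columns 250–329, rows 52–174. The held coupon's front edge is at row 212, 30.4 mm ahead of the TCP, so it is centred in the grip. Next I'll refine the stand's yaw and the stage height.

Run:
```python
from h import *
T,W,S=load("pics/top0.npz"),load("pics/w3.npz"),load("pics/side0.npz")
print("stage h",tri(T,(200.5,232.0),W,(289.44,111.41)))
def edges(d,c,z,tag):
    P=np.array([plane(d,p[0],z)[:2] for p in c]);m=cv2.minAreaRect((P*1000).astype(np.float32));b=cv2.boxPoints(m)/1000
    for i in range(4):
        a,e=b[i],b[(i+1)%4];u=(e-a)/np.linalg.norm(e-a);L=np.linalg.norm(e-a);n=np.array([-u[1],u[0]])
        q=P[(abs((P-a)@n)<.004)&((P-a)@u>.08*L)&((P-a)@u<.92*L)]
        if len(q)<8: continue
        l=cv2.fitLine(q.astype(np.float32),cv2.DIST_HUBER,0,.01,.01).ravel();print(tag,"ang",(np.degrees(np.arctan2(l[1],l[0]))+45)%90-45,"at",l[2:].round(4),len(q))
for tag,d,roi in(("T",T,(175,210,230,265)),("W",W,(230,35,345,188))):
    edges(d,max(blobs(d,(105,60,60),(135,255,255),roi,50),key=cv2.contourArea),.03,tag+" outline")
edges(W,max(blobs(W,(0,0,200),(180,50,255),None,2000),key=cv2.contourArea),.03,"W stage")
for tag,d,roi in(("T",T,(165,125,240,270)),("W",W,(180,15,555,200))):
    cs=blobs(d,(85,15,90),(110,80,255),roi,300);
    if cs: edges(d,max(cs,key=cv2.contourArea),.012,tag+" plate")
```

```text
stage h (array([0.51449162, 0.04992003, 0.02116836]), np.float64(0.00017548974123611735))
T outline ang 4.412506 at [0.5124 0.008 ] 19
T outline ang 2.106285 at [0.5393 0.0445] 30
T outline ang 0.8054428 at [0.5124 0.0901] 19
T outline ang 0.58231354 at [0.4882 0.0521] 30
W outline ang 1.6078339 at [0.4877 0.048 ] 101
W outline ang 1.071312 at [0.5215 0.0067] 60
W outline ang 1.6827698 at [0.5407 0.0465] 101
W outline ang 1.4965477 at [0.5091 0.0892] 66
W stage ang 1.6301117 at [0.4729 0.0483] 131
W stage ang 1.6573601 at [ 0.5214 -0.0054] 93
W stage ang 1.6738129 at [0.556  0.0416] 131
W stage ang 1.7215767 at [0.5062 0.1015] 105
T plate ang 1.456665 at [0.4475 0.0313] 42
T plate ang 1.3887672 at [ 0.5686 -0.0064] 141
T plate ang 1.4286194 at [0.7505 0.0547] 40
T plate ang 1.392643 at [0.6619 0.1102] 38
W plate ang 1.7146454 at [0.4465 0.0478] 133
W plate ang 1.5823975 at [ 0.6095 -0.007 ] 188
W plate ang 12.780655 at [0.7241 0.011 ] 14
W plate ang 1.5842133 at [0.5586 0.1069] 467
```

Run:
```python
from h import *;from cell import arm
plan(arm.observe(),(.514,.0477,.05),1.55,8)
```

```text
yaw0 0.5 n 8 dpos [ 0.0082  0.0641 -0.0995]
[0.32, 0.04, 0.5, 0.0, 0.0, -0.02]
[0.32, 0.04, 0.5, 0.0, 0.0, -0.02]
[0.32, 0.05, 0.5, 0.0, 0.0, -0.02]
[0.32, 0.05, 0.5, 0.0, 0.0, -0.02]
[0.32, 0.05, 0.5, 0.0, 0.0, -0.02]
[0.32, 0.05, 0.5, 0.0, 0.0, -0.02]
[0.32, 0.05, 0.5, 0.0, 0.0, -0.02]
[0.32, 0.05, 0.5, 0.0, 0.0, -0.02]
```

Request:
carry_out([
  [0,0.6,0.08,0.1,0,0,-0.1],
  [0,0.7,0.08,0.2,0,0,-0.1],
  [0,0.7,0.1,0.3,0,0,0],
  [0,0.4,0.06,0.6,0,0,0],
  [0,0.16,0.04,0.8,0,0,0],
  [0,0,0,0.8,0,0,0],
  [0,0,0,0.6,0,0,0],
  [0,0,0,0.4,0,0,0],
])

```text
clock: 7.95
position: [0.5131, 0.0485, 0.0531]
ee_rot: [-2.188, -2.253, 0.001]
force: [0.1, -0.1, -0.2]
width: 0.322
gripper_force: 20.0
```

Request:
carry_out([
  [0,0,0,0.1,0,0,0],
  [0,0,0,0,0,0,0],
  [0,0,0,0,0,0,0],
])

```text
clock: 8.25
position: [0.5142, 0.0479, 0.0524]
ee_rot: [2.191, 2.251, 0.001]
force: [0.6, 0.3, 0.3]
width: 0.323
gripper_force: 20.0
```

Run:
```python
from h import *;from cell import arm
P=[];s=arm.observe()
plan(s,(.514,.0477,.034),1.55,1);print(s["force"])
S=arm.get_image("side");T=arm.get_image("top")
for d,n in((T,"top1"),(S,"side1")):np.savez(f"pics/{n}.npz",**d)
for d in(T,S):
    for c in blobs(d,(3,80,60),(20,255,255),(170,180,260,265),20): print(cen(c),rect(d,c,s["position"][2]+.003))
a=cv2.resize(S["pixels"][160:250,180:300,::-1],None,fx=5,fy=5,interpolation=2);cv2.imwrite("pics/side1.png",a)
```

```text
yaw0 1.56 n 1 dpos [-0.0002 -0.0002 -0.0184]
[-0.01, -0.01, 0.73, 0.01, -0.0, 0.0]
[0.58960926 0.31382047 0.33389733]
[209.51612903 230.33870968] (array([515.4,  23.7]), array([25.7,  7. ]), np.float32(0.5))
[234.10086455 200.82324688] (array([514.7,  49.5]), array([65.1, 30.2]), np.float32(88.7))
```

View pics/side1.png

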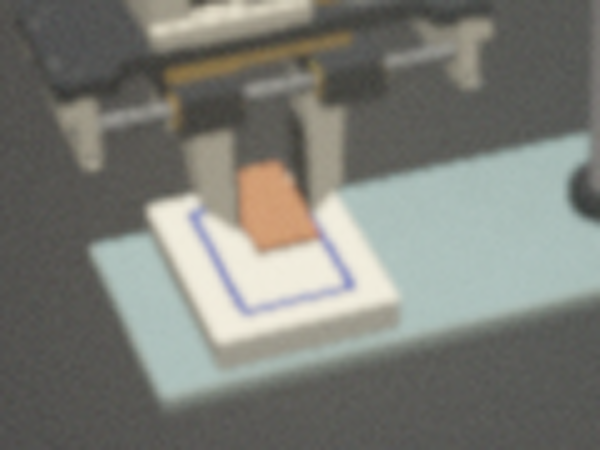

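The coupon hovers level and aligned over the outline (coupon near (278,205) in the crop). I'll lower it slowly and watch the force.

Request:
carry_out([
  [0,0,0,0.3,0,0,0],
  [0,0,0,0.2,0,0,0],
  [0,0,0,0.15,0,0,0],
  [0,0,0,0.05,0,0,0],
  [0,0,0,0,0,0,0],
  [0,0,0,0,0,0,0],
])

```text
clock: 8.95
position: [0.5137, 0.0477, 0.0342]
ee_rot: [-2.191, -2.251, 0.0]
force: [-0.1, 0.1, -0.8]
width: 0.318
gripper_force: 20.0
```

Request:
carry_out([
  [0,0,0,0.05,0,0,0],
  [0,0,0,0.03,0,0,0],
  [0,0,0,0,0,0,0],
])

```text
clock: 9.25
position: [0.5137, 0.0476, 0.0322]
ee_rot: [2.191, 2.251, -0.0]
force: [-0.2, -0.1, -1.7]
width: 0.32
gripper_force: 20.0
```

Request:
carry_out([
  [0,0,0,0.02,0,0,0],
  [0,0,0,0,0,0,0],
])

```text
clock: 9.45
position: [0.5137, 0.0476, 0.0318]
ee_rot: [2.191, 2.251, 0.0]
force: [0.3, -0.1, -0.1]
width: 0.323
gripper_force: 20.0
```

Request:
carry_out([
  [0,0,0,0.02,0,0,0],
  [0,0,0,0.02,0,0,0],
  [0,0,0,0,0,0,0],
])

```text
clock: 9.75
position: [0.5138, 0.0476, 0.0316]
ee_rot: [2.191, 2.251, 0.0]
force: [-4.2, -0.5, 13.7]
width: 0.319
gripper_force: 20.0
```

Contact is felt at the expected height (30 mm), so I'll ease off slightly and release.

Request:
carry_out([
  [0,0,0,-0.02,0,0,0],
  [0.36,0,0,0,0,0,0],
  [0.45,0,0,0,0,0,0],
  [0.5,0,0,0,0,0,0],
  [0.5,0,0,0,0,0,0],
])

```text
clock: 10.25
position: [0.5137, 0.0476, 0.0311]
ee_rot: [-2.191, -2.251, 0.0]
force: [0.0, -0.3, -0.4]
width: 0.491
gripper_force: 0.0
```

Request:
carry_out([
  [0.5,0,0,-0.2,0,0,0],
  [0.5,0,0,-0.6,0,0,0],
  [0.5,0,0,-1,0,0,0],
  [0.5,0,0,-1,0,0,0],
  [0.5,0,0,-1,0,0,0],
  [0.5,0,0,-1,0,0,0],
  [0.5,0,0,-0.2,0,0,0],
  [0.5,0,0,0,0,0,0],
])

```text
clock: 11.05
position: [0.5142, 0.0476, 0.1571]
ee_rot: [2.191, 2.25, 0.002]
force: [-0.6, 0.2, 0.2]
width: 0.497
gripper_force: 0.0
```

Run:
```python
from h import *;from cell import arm
s,d=wrist(arm,"w4");print(s["clock"],s["position"],s["width"])
for c in blobs(d,(3,80,60),(20,255,255),None,300): print("cop",cen(c),cv2.boundingRect(c),rect(d,c,.035))
for c in blobs(d,(105,60,60),(135,255,255),None,100): h=cv2.convexHull(c);print("outline",cv2.boundingRect(h),rect(d,h,.03))
for c in blobs(d,(0,0,170),(180,60,255),None,2000): print("white",cv2.boundingRect(c),rect(d,c,.03))
```

```text
11.05 [0.51423012 0.04762823 0.15708136] 0.49749356727237665
cop [360.61024094 384.80432597] (149, 374, 384, 19) (array([ 577.3, -124.1]), array([351.6,  20.1]), np.float32(1.4))
cop [384.05511622 328.41001677] (372, 295, 21, 67) (array([608.5, -65.9]), array([16.3, 67.8]), np.float32(98.5))
cop [170.42301305 328.47046263] (162, 295, 22, 67) (array([426.6, -70.2]), array([67.7, 16.5]), np.float32(83.4))
cop [276.21924512 198.00299749] (257, 161, 39, 75) (array([513.7,  48.5]), array([29.3, 59.4]), np.float32(91.9))
outline (207, 344, 67, 37) (array([ 484.5, -106.3]), array([57.1, 30.2]), np.float32(32.4))
outline (242, 145, 71, 103) (array([514.3,  47.9]), array([53.6, 83. ]), np.float32(91.5))
white (189, 119, 371, 143) (array([593.6,  53.2]), array([288.5, 114.6]), np.float32(1.5))
```

View pics/w4.png

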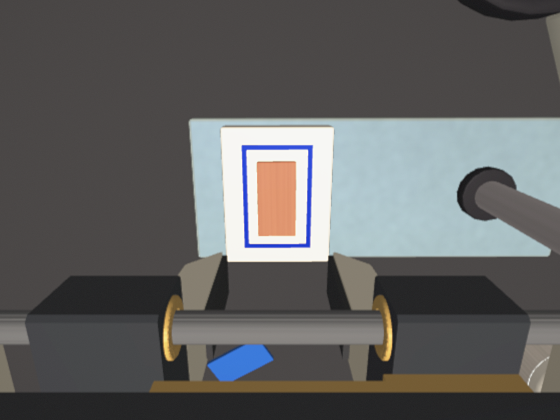

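The coupon lies inside the outline (columns 257–296 within 242–313), measured at (513.7, 48.5) against outline centre (514.3, 47.9) mm and squared to 0.4°. Next is the knob.

Run:
```python
from h import *;from cell import arm
s=arm.observe();s=dict(s);s["position"]=np.array([.5142,.0476,.2171])
plan(s,(.6376,.1467,.225),26.3,8)
```

```text
yaw0 1.54 n 8 dpos [0.1234 0.0991 0.0079]
[0.48, 0.63, -0.04, 0.0, 0.0, -0.54]
[0.44, 0.65, -0.04, 0.0, 0.0, -0.54]
[0.41, 0.68, -0.04, 0.0, 0.0, -0.54]
[0.37, 0.7, -0.04, 0.0, 0.0, -0.54]
[0.33, 0.72, -0.04, 0.0, 0.0, -0.54]
[0.29, 0.73, -0.04, 0.0, 0.0, -0.54]
[0.25, 0.75, -0.04, 0.0, 0.0, -0.54]
[0.21, 0.76, -0.04, 0.0, 0.0, -0.54]
```

Request:
carry_out([
  [0.5,0,0,-0.6,0,0,0],
  [0.5,0,0,-0.8,0,0,0],
  [0.5,0,0,-0.8,0,0,0],
  [0.5,0,0,-0.5,0,0,0],
])

```text
clock: 11.5
position: [0.5135, 0.0476, 0.2237]
ee_rot: [-2.191, -2.251, 0.001]
force: [0.1, 0.2, -0.2]
width: 0.505
gripper_force: 0.0
```

Request:
carry_out([
  [0.5,0.48,0.63,-0.04,0,0,-0.54],
  [0.5,0.44,0.65,-0.04,0,0,-0.54],
  [0.5,0.41,0.68,0,0,0,-0.54],
  [0.5,0.37,0.7,0,0,0,-0.54],
  [0.5,0.33,0.72,0,0,0,-0.54],
  [0.5,0.29,0.73,0,0,0,-0.54],
  [0.5,0.25,0.75,0,0,0,-0.54],
  [0.5,0.21,0.76,0,0,0,-0.54],
])

```text
clock: 12.3
position: [0.6372, 0.1466, 0.2241]
ee_rot: [-1.654, -2.669, 0.003]
force: [-0.3, -0.3, -0.3]
width: 0.502
gripper_force: 0.0
```

Request:
carry_out([
  [0.5,0,0,0,0,0,0],
  [0.5,0,0,0,0,0,0],
])

```text
clock: 12.5
position: [0.6364, 0.1462, 0.2243]
ee_rot: [-1.658, -2.667, 0.002]
force: [0.4, -0.3, -0.0]
width: 0.501
gripper_force: 0.0
```

Run:
```python
from h import *;from cell import arm
s,d=wrist(arm,"w5");print(s["clock"],s["position"],s["width"])
for c in blobs(d,(3,120,80),(22,255,255),None,100): print("org",cen(c),cv2.boundingRect(c),rect(d,c,.195))
plan(s,(.6376,.1467,.164),26.3,3)
```

```text
12.5 [0.63638645 0.14624052 0.22428673] 0.5008259347156716
org [362.55715039 384.67544454] (150, 374, 382, 18) (array([710. ,  84.4]), array([233.1,  12.7]), np.float32(26.3))
org [382.88041532 324.53061224] (373, 296, 20, 65) (array([713.3, 128.4]), array([10.2, 43.9]), np.float32(123.2))
org [170.30345395 328.59128289] (163, 296, 20, 65) (array([604.1,  74.4]), array([10.4, 44. ]), np.float32(109.3))
org [279.08957974 237.66160046] (262, 211, 36, 53) (array([634.8, 152.8]), array([18.8, 29.7]), np.float32(115.5))
org [120.31165733 212.75876374] (98, 182, 46, 63) (array([554.2, 128. ]), array([15.3, 31.5]), np.float32(91.8))
yaw0 26.26 n 3 dpos [ 0.0012  0.0005 -0.0603]
[-0.0, 0.02, 0.8, -0.01, -0.0, -0.0]
[-0.0, 0.02, 0.8, -0.01, -0.0, -0.0]
[-0.0, 0.02, 0.8, -0.01, -0.0, -0.0]
```

View pics/w5.png

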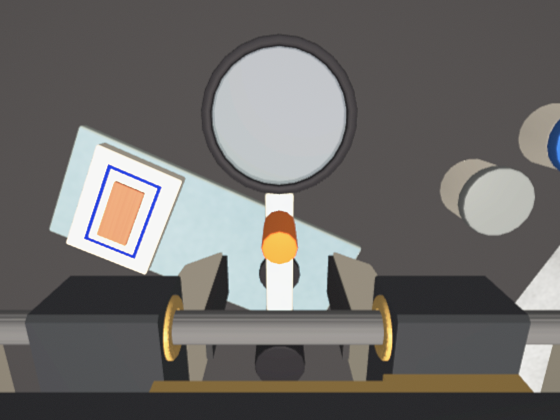

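The wrist view shows the knob's top at (279,247) midway between the fingers. The arm is aligned with the tool, and the lens is at (279,114).

Request:
carry_out([
  [0.5,0,0.02,0.6,0,0,0],
  [0.5,0,0.02,0.7,0,0,0],
  [0.5,0,0,0.6,0,0,0],
  [0.5,0,0,0.4,0,0,0],
  [0.5,0,0,0.1,0,0,0],
  [0.5,0,0,0,0,0,0],
])

```text
clock: 13.15
position: [0.6377, 0.1466, 0.1654]
ee_rot: [-1.658, -2.668, 0.001]
force: [-0.5, 0.0, 0.3]
width: 0.503
gripper_force: 0.0
```

Request:
carry_out([
  [0.3,0,0,0,0,0,0],
  [0.2,0,0,0,0,0,0],
  [0,0,0,0,0,0,0],
  [0,0,0,0,0,0,0],
  [0,0,0,0,0,0,0],
], squeeze=12)

```text
clock: 13.65
position: [0.6379, 0.1469, 0.1661]
ee_rot: [1.658, 2.668, 0.0]
force: [-1.2, -0.1, 2.9]
width: 0.212
gripper_force: 12.0
```

Run:
```python
from h import *;from cell import arm
s=arm.observe();print({k:np.round(s[k],4) for k in("clock","position","width","force","gripper_force")})
H=np.array([.6841,.0526]);v=s["position"][:2]-H;print("r",np.linalg.norm(v));a0=np.degrees(np.arctan2(v[1],v[0]));print(a0)
p=np.array(s["position"]);r=np.linalg.norm(v);n=24;R=Ro.from_rotvec(s["ee_rot"]);y0=np.degrees(np.arctan2(*R.as_matrix()[[1,0],1]))
da=(181.55-a0)/n;print("da",da,"end",H+.105*np.array([np.cos(np.radians(181.55)),np.sin(np.radians(181.55))]))
for i in (0,1,12,23):
    a=np.radians(a0+da*i);b=np.radians(a0+da*(i+1));D=r*np.array([np.cos(b)-np.cos(a),np.sin(b)-np.sin(a),0])
    print((down(y0+da*i).inv().apply(D)/.025).round(3), -np.radians(da)/.1)
```

```text
{'clock': np.float64(13.65), 'position': array([0.6379, 0.1469, 0.1661]), 'width': np.float64(0.2123), 'force': array([-1.1888, -0.105 ,  2.9207]), 'gripper_force': np.float64(12.0002)}
r 0.10494517543002771
116.0890261460888
da 2.7275405772463004 end [0.57913842 0.04975982]
[-0.004 -0.2    0.   ] -0.47604563554694673
[-0.004 -0.2    0.   ] -0.47604563554694673
[-0.004 -0.2    0.   ] -0.47604563554694673
[-0.004 -0.2    0.   ] -0.47604563554694673
```

Request:
carry_out([
  [0,-0.004,-0.2,0,0,0,-0.476],
  [0,-0.004,-0.2,0,0,0,-0.476],
  [0,-0.004,-0.2,0,0,0,-0.476],
  [0,-0.004,-0.2,0,0,0,-0.476],
  [0,-0.004,-0.2,0,0,0,-0.476],
  [0,-0.004,-0.2,0,0,0,-0.476],
  [0,-0.004,-0.2,0,0,0,-0.476],
  [0,-0.004,-0.2,0,0,0,-0.476],
])

```text
clock: 14.45
position: [0.6066, 0.1232, 0.1661]
ee_rot: [1.12, 2.934, 0.002]
force: [1.4, 1.3, 0.1]
width: 0.218
gripper_force: 12.0
```

```bash
cat > k.py <<'E'
from h import *;from cell import arm
s=arm.observe();print({k:np.round(s[k],4) for k in("clock","position","width","force","gripper_force")})
H=np.array([.6841,.0526]);v=s["position"][:2]-H;r=np.linalg.norm(v);a0=np.degrees(np.arctan2(v[1],v[0]))%360
y0=np.degrees(np.arctan2(*Ro.from_rotvec(s["ee_rot"]).as_matrix()[[1,0],1]));print("r",r,"a",a0,"yaw+90",y0+90,"left deg",181.55-a0)
E
python3 k.py
```

```text
{'clock': np.float64(14.45), 'position': array([0.6066, 0.1232, 0.1661]), 'width': np.float64(0.2184), 'force': array([1.3707, 1.2735, 0.0729]), 'gripper_force': np.float64(12.0014)}
r 0.10487744716514169 a 137.6691715720111 yaw+90 138.2251089938488 left deg 43.88082842798892
```

Tracking well, with low forces. Continuing with the remaining 16 rows.

Request:
carry_out([
  [0,-0.004,-0.2,0,0,0,-0.476],
  [0,-0.004,-0.2,0,0,0,-0.476],
  [0,-0.004,-0.2,0,0,0,-0.476],
  [0,-0.004,-0.2,0,0,0,-0.476],
  [0,-0.004,-0.2,0,0,0,-0.476],
  [0,-0.004,-0.2,0,0,0,-0.476],
  [0,-0.004,-0.2,0,0,0,-0.476],
  [0,-0.004,-0.2,0,0,0,-0.476],
])

```text
clock: 15.25
position: [0.5859, 0.0893, 0.1661]
ee_rot: [0.544, 3.093, 0.002]
force: [1.7, 1.8, -0.6]
width: 0.211
gripper_force: 12.0
```

Request:
carry_out([
  [0,-0.004,-0.2,0,0,0,-0.476],
  [0,-0.004,-0.2,0,0,0,-0.476],
  [0,-0.004,-0.2,0,0,0,-0.476],
  [0,-0.004,-0.2,0,0,0,-0.476],
  [0,-0.004,-0.2,0,0,0,-0.476],
  [0,-0.004,-0.2,0,0,0,-0.476],
  [0,-0.004,-0.2,0,0,0,-0.476],
  [0,-0.004,-0.2,0,0,0,-0.476],
])

```text
clock: 16.05
position: [0.5793, 0.0501, 0.1661]
ee_rot: [-0.051, 3.14, 0.001]
force: [0.3, 1.4, 0.9]
width: 0.214
gripper_force: 12.0
```

Request:
carry_out([
  [0,0,0,0,0,0,0],
  [0,0,0,0,0,0,0],
])

```text
clock: 16.25
position: [0.5793, 0.0492, 0.166]
ee_rot: [-0.045, 3.141, -0.001]
force: [-0.4, -2.6, 4.1]
width: 0.216
gripper_force: 12.0
```

```bash
python3 k.py
python3 - <<'E'
from h import *;from cell import arm
s,d=wrist(arm,"w6")
E
```

```text
{'clock': np.float64(16.25), 'position': array([0.5793, 0.0492, 0.166 ]), 'width': np.float64(0.2162), 'force': array([-0.3736, -2.6146,  4.0671]), 'gripper_force': np.float64(12.0007)}
r 0.10488259135106204 a 181.88319799249234 yaw+90 181.6544603775837 left deg -0.3331979924923303
```

View pics/w6.png

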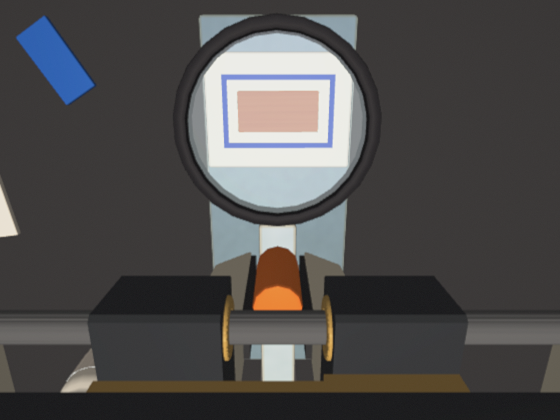

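The lens ring, centred at (277,119), frames the coupon at (278,111); the offset is parallax. Releasing, rising and checking from the top view.

Request:
carry_out([
  [0.3,0,0,0,0,0,0],
  [0.5,0,0,0,0,0,0],
  [0.5,0,0,0,0,0,0],
  [0.5,0,0,-0.4,0,0,0],
  [0.5,0,0,-0.8,0,0,0],
  [0.5,0,0,-0.9,0,0,0],
  [0.5,0,0,-0.9,0,0,0],
  [0.5,0,0,-0.6,0,0,0],
])

```text
clock: 17.1
position: [0.5795, 0.0501, 0.258]
ee_rot: [-0.048, 3.139, 0.001]
force: [0.4, 0.2, -0.8]
width: 0.501
gripper_force: 0.0
```

Run:
```python
from h import *;from cell import arm
s,d=wrist(arm,"w7");print(s["position"],s["width"],s["clock"])
hsv=cv2.cvtColor(d["pixels"],cv2.COLOR_RGB2HSV)
g=cv2.medianBlur(cv2.cvtColor(d["pixels"],cv2.COLOR_RGB2GRAY),5)
C=cv2.HoughCircles(g,cv2.HOUGH_GRADIENT,1.2,30,param1=100,param2=30,minRadius=45,maxRadius=130)
for c in C[0][:4]:print(c,plane(d,c[:2],.156).round(4),plane(d,c[:2]+[c[2],0],.156)[:2].round(4))
for c in blobs(d,(0,25,60),(22,255,255),None,300): print("cop",cen(c),cv2.boundingRect(c),rect(d,c,.035))
H=np.array([.6841,.0526]);print("lens exp",H-.17*np.array([np.cos(.02705),np.sin(.02705)]))
```

```text
[0.57950088 0.05010238 0.25796299] 0.5014500538747554 17.1
[276.6     111.00001  58.8    ] [0.5123 0.048  0.156 ] [0.5111 0.0871]
[270.6 336.6 108. ] [0.6891 0.0483 0.156 ] [0.6865 0.1355]
[300.6     335.40002  91.8    ] [0.6873 0.0725 0.156 ] [0.685  0.1464]
[253.8     252.6     129.23999] [0.6156 0.0339 0.156 ] [0.6127 0.1306]
cop [551.94241687 372.03406326] (540, 345, 20, 48) (array([816.5, 390.1]), array([73.2, 23.1]), np.float32(14.4))
cop [342.99235659 380.34851925] (149, 345, 385, 48) (array([822.4, 137.2]), array([ 69.6, 479.6]), np.float32(91.7))
cop [  5.00574006 373.88519885] (0, 344, 15, 49) (array([ 835.8, -272.3]), array([17.1, 73.1]), np.float32(169.2))
cop [364.85402542 295.97337571] (332, 252, 61, 110) (array([734.6, 160.4]), array([160.2,  41.9]), np.float32(23.1))
cop [189.56817378 296.06346848] (162, 252, 61, 110) (array([740.7, -50.3]), array([ 41.8, 160.3]), np.float32(159.9))
cop [275.95926924 217.44669063] (260, 195, 32, 45) (array([629.1,  50. ]), array([49.5, 33.2]), np.float32(1.7))
cop [ 48.68714012 178.97536788] (27, 151, 44, 57) (array([ 595. , -184.8]), array([57.7, 31.3]), np.float32(8.8))
cop [276.29807333 104.94276094] (246, 90, 61, 31) (array([513.8,  47.4]), array([28.2, 58.5]), np.float32(91.7))
lens exp [0.51416219 0.04800206]
```

View pics/w7.png

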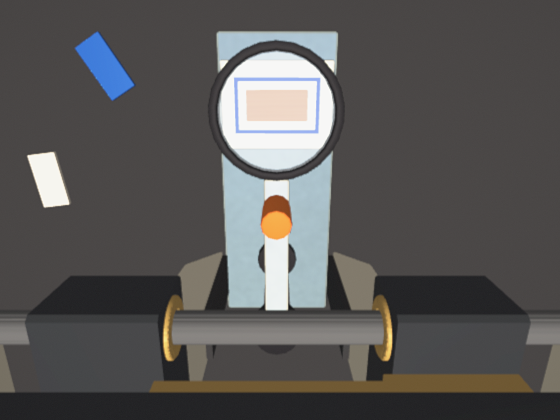

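The lens ring, centred at (277,111), is at (512.3, 48.0) mm. The coupon, at (276,105), is at (513.8, 47.4) mm, so they agree within 2 mm. The gripper is clear and touching nothing.

```bash
python3 -c "
from cell import arm
print(arm.sign_off())"
```

```text
the job is handed in; nothing more can be done
None
```

The copper coupon lies flat and square inside the blue outline, the lens is centred over it to within about 2 mm, and the job was handed in at about 17 s; the sign-off gave no verdict.

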